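# Clamp a glued container lid

### The job

The split wooden lid of the kitchen container has just been glued and lies on the bar clamp's bearers. Push the clamp's free jaw along the bar, from behind, until it has the lid firmly against the screw's shoe and the jaw tilts back and binds; then press the screw's handle down, all the way round to its stop, so that the lid is left squeezed flat in the clamp.

Things in the scene. Friction and masses are not known exactly. Their poses are not given: they have to be found in the camera images.
- lid: Square wooden lid, 120 x 120 x 16 mm, with a dark glue line and a turned knob (28 mm wide, 18 mm high) on top. It lies loose on two wooden bearers, its underside 62 mm above the table; about 0.2 kg. Origin: centre of its underside; z up. It starts up to 25 mm from the shoe; the free jaw pushes it there.
- shoe: Round steel shoe, 32 mm across, on the screw in the clamp's grey fixed head (90 mm high). Origin: centre of the face that presses on the lid, 70 mm above the table. y axis: level along the bar, from the shoe to the lid and free jaw; x: level across the bar, on the handle's side; z up. Turning the handle from 0 to its stop moves it 2.2 mm towards the lid.
- jaw_back (a point): The place to push: middle of the rounded lip (44 mm wide, 12 mm high) on the back of the grey free jaw's low collar (top at 42 mm), 32 mm above the table. The 20 mm wide steel bar (top 25 mm above the table) runs out 27 to 77 mm behind it: keep above the bar. The jaw's face for the lid (56 mm wide, up to 90 mm high) is 64 mm ahead. Axes as the shoe's.
- jaw_slide (a joint): Travel of the free jaw along the bar, m: 0 farthest from the screw, growing towards it (along the shoe's -y). It slides with about 2.5 N and stays where left. When lid and shoe are met, going on to push at its back with 10 to 15 N tilts it back by about 0.02 rad (up to 0.08 when screwed tight; z leans to the shoe's +y) so that it binds on the bar; it stays so.
- handle_axis (a point): Centre of the handle's hub (26 mm across, 22 mm long) on the screw's axis, 70 mm above the table, 95 mm from the shoe's face on the side away from the lid. The handle is one steel rod, 12 mm thick, 85 mm long from this axis to the centre of its 20 mm black ball. Below the rod there is only the table.
- handle (a joint): Angle of the handle, rad. At 0 the rod points 0.75 rad above level, to the shoe's +x side; pressing it down (clockwise seen from the handle's end) tightens and the value grows; level at 0.75; stop at 1.4, the rod 0.65 rad below level. Takes about 3 N, 40 mm out from the axis, and stays where left; a straight press down there, to 40 mm above the table, takes it to the stop.
Not all that is in view belongs to the job. What is shaped like the lid but orange or red is not meant.

How it is judged (in metres and radians):
On the way, in this order (a step that is already met when the one before it is completed fails the run):
1. the free jaw is pushed up against the lid until it tilts back (over 0.012 rad), the lid touching the shoe, with the handle not yet turned tight (angle between jaw_back's own z axis and vertical above 0.012 rad and contact force between lid and shoe above 0.3 N and value of joint handle below 1 rad), for 0.05 s.
2. the handle is turned on to tighten the screw on the lid (value of joint handle above 1.2 rad and contact force between lid and shoe above 5 N), for 0.1 s.
At the end, for the whole second after the job is handed in: The handle is at or near its stop (joint over 1.2 rad), the shoe squeezes the lid with more than 5 N, the free jaw is tilted back and bound (over 0.012 rad), and the lid lies flat (within 0.1 rad) and still (all of step 2 and angle between jaw_back's own z axis and vertical above 0.012 rad and angle between lid's own z axis and vertical below 0.1 rad and linear speed of lid below 0.02 m/s); the robot touches nothing.
It also fails if it takes over 45 s, if anything falls off the work surface, if the arm or the gripper's body presses on something with over 40 N, if the wrist force passes 120 N, or if a joint passes its speed limit or range.

### The arm

A 7-joint arm with a two-finger parallel gripper is mounted at the origin on the work surface. World frame = base frame: x ahead of the robot, y to its left, z up, the work surface at z = 0. Lengths are in m, angles in degrees, forces in N, time in s.
With the tool pointing down it reaches from about 0.425 to 0.875 m from the base axis. Payload 4.7 kg.
Tool frame: the origin (TCP) lies at the very end of the fingers, on their centre line; the grasp point (between the pads) lies 19 mm behind it; z points along the fingers, y is the line along which they close (so a half turn about z gives the same grasp; the last joint's range is limited). The gripper opens to 87 mm and grips with 3 to 60 N. Pads are 19 mm wide; open, the fingers measure 117 mm over their backs; the gripper's body (75 mm by 190 mm) begins 51 mm behind the grasp point.
Start: joints at [-72.13, 18.392, -4.016, 83.108, 1.295, 78.541, -3.26], TCP at [0.191, 0.621, 0.187] pointing down, gripper open.
Joint ranges: [-163.93, 163.93], [-17.29, 119.83], [-79.2, 71.16], [3.27, 140.29], [-89.18, 269.18], [5.43, 117.66], [-154.24, 154.24]. Speed limits (degrees/s): [147.25, 147.25, 180, 180, 180, 180, 180].

### API

Orientations are given as [roll, pitch, yaw] about the fixed x, y, z axes, in that order (R = Rz(yaw) Ry(pitch) Rx(roll)).
In Python, from cell import telemetry, cams, env gives the robot as it stands.
- The arm moves only by the tool arm_command, never from a script. Its argument "series" is text: rows parted by semicolons, each of 5 numbers parted by spaces: the shift along the tool's x, y, z in mm, then the turn about the tool's z in rad, then the closure in counts, from 0 (fully open) to 255 (shut). A call has 1 to 20 rows; each row shifts and turns the commanded pose from where the row before left it, along the tool's axes as they then stand; what a row does not reach is not made up. A row lasts 1/12 s, in which the tool goes at most 41.7 mm and 7.16 degrees, less where a joint would pass 70% of its speed; a pose out of reach is approached as far as the arm can. A call is refused whole if a number of a shift passes 41.7 or a number of a turn 0.125, either way. A call with a gripper value outside its range is refused whole. The fingers move at their own pace and stop on an object; "squeeze" is the grip in N (left out, the last holds). Time passes only in rows, so rows that do not move let the fingers close. It gives the time, the measured TCP pose, the force, the opening and the grip force at its end, in the units of the state.
- telemetry.get_obs(): the state, without advancing time (a new reading comes with each control period).
- cams.read_camera(name): name is "scene" or "top" or "wrist"; returns the picture (400x640x3 uint8, blue, green, red); there is no depth.
- cams.calibration(name): a dict with "K" (3x3 intrinsics, pixels), "origin" and "rotation" of the camera in the world; the wrist camera has in their place "hand_eye" (4x4, takes a point from camera to tool coordinates, whose origin is the TCP and whose axes are the flange's). Camera axes: x right, y down, z forward; pixel columns grow to the right and rows downward; lengths in m; the calibration is good to about 2 mm. The wrist camera is an equidistant fisheye: a pixel r from the principal point sees the ray r / f radians off the axis. A picture is of the moment at which its call begins: read the wrist's pose just before it. calibration takes no time and is no camera call.
- env.sign_off(): hands the job in; it is judged then, once.
The state is a dict: "time_s": time; "qpos": joint angles; "joint_velocities": joint speeds; "effort": joint torques, N m; "tool_pos": TCP position; "tool_rot": TCP orientation; "force": force on the tool from outside, world axes, zero at the start; "wrist_torque": the same for the moment, N m; "grip_width": finger opening in m; "grasp_force": force on a finger pad.
Only numpy, scipy, OpenCV 4.12 (cv2) and the standard library are available. Lean on these libraries where they do the work, as an engineer would, in place of code of your own. Each camera call takes 0.05 s, during which the arm holds its last target. There are 200 camera calls.

## Working session

There is one attempt and no reset: what is moved stays moved. The work goes in short steps, Python scripts to look and compute and a tool call to move; the robot and the scene stay as the last step left them, time stands still between calls to the robot, and variables do not carry over. Pictures are saved under pics/ and viewed, at most 13 in all, crops included, and the job is handed in when it is done.

Besides the shell and the picture viewer there is one more tool, called after "Request:" in YAML: its name, and indented under it one key for each argument. arm_command: Moves the arm, as the interface text tells. Its arguments: {"type":"object","properties":{"series":{"type":"string"},"squeeze":{"type":"number"}},"required":["series"]}

```bash
mkdir -p pics; python3 - <<'E'
from cell import telemetry,cams,env
import cv2
o=telemetry.get_obs();print(o)
for n in("scene","top"):
    cv2.imwrite(f"pics/{n}0.png",cams.read_camera(n));print(n,cams.calibration(n))
print(cams.calibration("wrist"))
E
```

```text
{'time_s': 0.0, 'qpos': array([-72.13175727,  18.43869967,  -4.01543855,  83.17568181,
         1.29665188,  78.5402983 ,  -3.25944942]), 'joint_velocities': array([-0.07038927,  0.05910522, -0.06342815, -0.07481952, -0.01785783,
       -0.00610262,  0.05507459]), 'effort': array([-6.85493262e-06, -4.91280770e+01, -4.04038802e-01, -3.12529707e+01,
       -6.40626275e-02,  4.36822919e-02,  1.70155240e-04]), 'tool_pos': array([0.19057739, 0.62078046, 0.18595882]), 'tool_rot': array([-1.79890656e+02,  7.42542457e-03,  1.62942323e+02]), 'force': array([0.10554348, 0.33197672, 0.29860487]), 'wrist_torque': array([ 0.00337328, -0.01933646, -0.03740262]), 'grasp_force': 0.0, 'grip_width': 0.08722211846850558}
scene {'K': array([[399.65484081,   0.        , 320.03451925],
       [  0.        , 399.65484081, 195.3793748 ],
       [  0.        ,   0.        ,   1.        ]]), 'origin': array([ 1.07751479, -0.66068088,  0.9910671 ]), 'rotation': array([-138.64542248,   -0.97332576,   52.8450779 ])}
top {'K': array([[379.69493636,   0.        , 318.12062975],
       [  0.        , 379.69493636, 200.36505549],
       [  0.        ,   0.        ,   1.        ]]), 'origin': array([ 0.23929179, -0.13668508,  1.01701553]), 'rotation': array([-169.765886  ,    0.74399125,  -89.74295762])}
{'K': array([[309.70691629,   0.        , 314.30492814],
       [  0.        , 309.70691629, 201.56400655],
       [  0.        ,   0.        ,   1.        ]]), 'hand_eye': array([[ 7.23142830e-04, -9.62097425e-01, -2.72705009e-01,
         7.45215276e-02],
       [ 9.99999614e-01,  5.59552934e-04,  6.77648403e-04,
        -7.19784982e-04],
       [-4.99370896e-04, -2.72705393e-01,  9.62097458e-01,
        -1.98030777e-01],
       [ 0.00000000e+00,  0.00000000e+00,  0.00000000e+00,
         1.00000000e+00]])}
```

View pics/scene0.png

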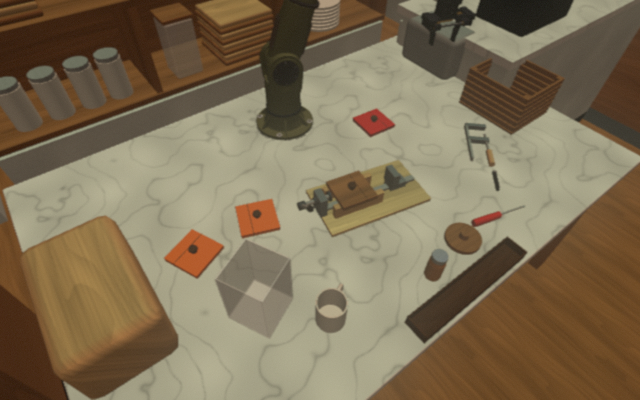

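View pics/top0.png

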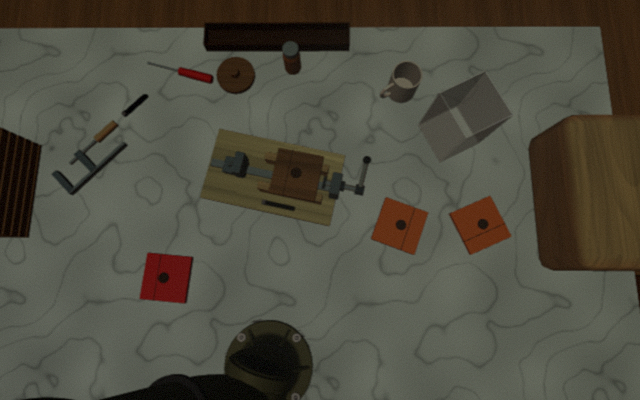

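The scene view shows the clamp on a light board with the lid between head and jaw. In the top view the free jaw is at about (235,163), the lid knob at (296,173), the hub at (361,190) and the ball at (367,160). I'll zoom in on it.

```bash
cat > h.py <<'E'
import numpy as np
from scipy.spatial.transform import Rotation as R
from cell import telemetry,cams,env
def Rm(e): return R.from_euler('xyz',e,degrees=True).as_matrix()
def cast(n,uv,z):
    c=cams.calibration(n);d=Rm(c['rotation'])@np.linalg.solve(c['K'],[*uv,1]);o=np.array(c['origin'])
    return o+d*(z-o[2])/d[2]
def proj(n,p):
    c=cams.calibration(n);q=Rm(c['rotation']).T@(np.array(p)-c['origin']);q=c['K']@q;return q[:2]/q[2]
E
python3 - <<'E'
import cv2
from h import *
im=cv2.imread("pics/top0.png")[120:235,195:380]
a=cv2.resize(im,None,fx=4.2,fy=4.2,interpolation=cv2.INTER_CUBIC)
cv2.imwrite("pics/top0c.png",cv2.convertScaleAbs(a,alpha=1.8))
im=cv2.imread("pics/scene0.png")[150:240,290:440]
cv2.imwrite("pics/sc0c.png",cv2.resize(im,None,fx=5,fy=5,interpolation=cv2.INTER_CUBIC))
print(cast("top",(296,173),.096),cast("top",(361,190),.081),cast("top",(367,160),.128))
E
```

```text
[ 0.47492033 -0.06837106  0.096     ] [ 0.43494948 -0.23145634  0.081     ] [ 0.49934741 -0.24236177  0.128     ]
```

View pics/top0c.png

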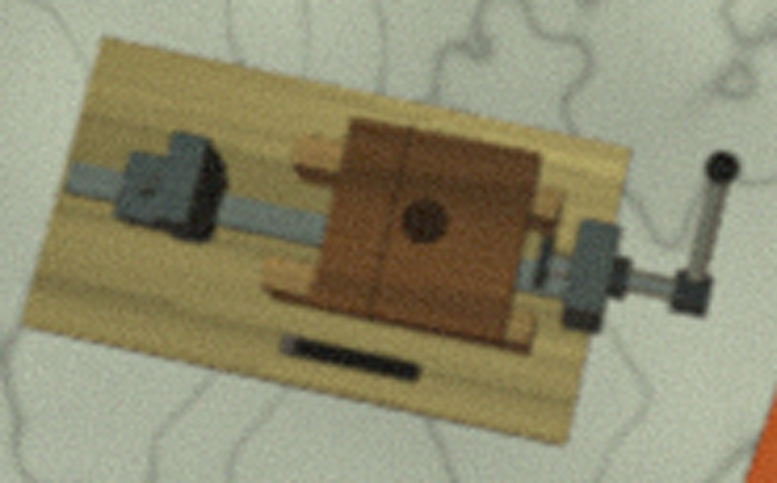

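View pics/sc0c.png

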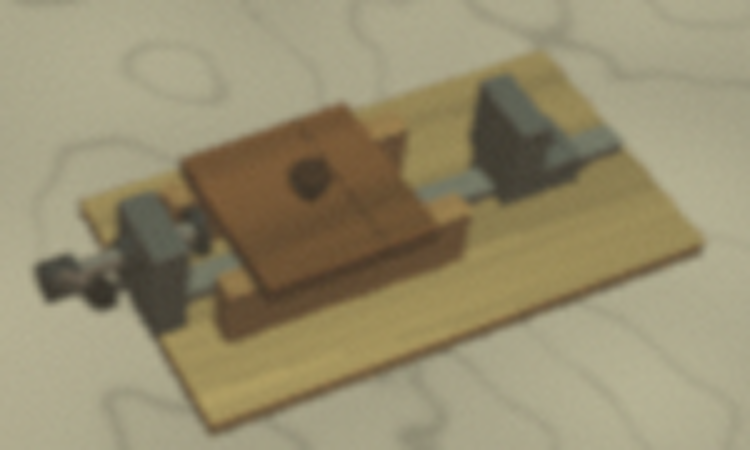

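The enlarged crops show the jaw's back edge at crop (130,153)–(117,217), the bar end at (70,179), the bar centre at (322,229) by the lid, and the hub at (692,292). The ball is at (721,167). Next I'll compute the axes and the target points.

```bash
python3 - <<'E'
from h import *
np.set_printoptions(precision=4,suppress=True)
t=lambda u,v:(195+(u+.5)/4.2-.5,120+(v+.5)/4.2-.5)
s=lambda u,v:(290+(u+.5)/5-.5,150+(v+.5)/5-.5)
P={}
for n,u,v,z in [("barL",70,179,.025),("barM",322,229,.025),("barR",530,275,.025),("lipA",130,153,.036),("lipB",117,217,.036),("hub",692,292,.083),("ball",721,167,.128),("jawTopA",180,132,.09),("jawTopB",205,147,.09),("lidTL",352,118,.078),("lidTR",540,153,.078),("headA",585,222,.09),("headB",570,308,.09),("shoe",545,262,.07),("knob",424,220,.096),("boardTL",103,37,.005),("boardTR",631,148,.005)]:
    P[n]=cast("top",t(u,v),z);print(n,P[n])
for n,u,v,z in [("s_hub",60,275,.07),("s_knob",310,175,.096),("s_barend",612,137,.025),("s_jawtopmid",517,108,.09)]:
    print(n,cast("scene",s(u,v),z))
a=lambda d:np.degrees(np.arctan2(d[0],d[1]))
print([a(P[i]-P[j]) for i,j in(("barL","barM"),("barL","barR"),("lidTL","lidTR"),("boardTL","boardTR"))])
E
```

```text
barL [0.5229 0.1675 0.025 ]
barM [0.4898 0.0035 0.025 ]
barR [ 0.4599 -0.13    0.025 ]
lipA [0.537  0.1265 0.036 ]
lipB [0.4948 0.1327 0.036 ]
hub [ 0.4367 -0.2272  0.083 ]
ball [ 0.5009 -0.2407  0.128 ]
jawTopA [0.5339 0.0822 0.09  ]
jawTopB [0.5244 0.0666 0.09  ]
lidTL [ 0.5467 -0.0206  0.078 ]
lidTR [ 0.5244 -0.1362  0.078 ]
headA [ 0.4779 -0.1632  0.09  ]
headB [ 0.4254 -0.1542  0.09  ]
shoe [ 0.458  -0.1394  0.07  ]
knob [ 0.4775 -0.0673  0.096 ]
boardTL [0.6271 0.1568 0.005 ]
boardTR [ 0.55   -0.1961  0.005 ]
s_hub [ 0.4373 -0.2255  0.07  ]
s_knob [ 0.4809 -0.0682  0.096 ]
s_barend [0.5275 0.1662 0.025 ]
s_jawtopmid [0.5104 0.0801 0.09  ]
[np.float64(11.393309813071616), np.float64(11.96266500777075), np.float64(10.904203030940316), np.float64(12.321065849721883)]
```

Request:
arm_command:
  series: "0 0 0 0.123 255;0 0 0 0.123 255;0 0 0 0.123 255;0 0 0 0.123 255;0 0 0 0.123 255;0 0 0 0.123 255;0 0 0 0.123 255;0 0 0 0.123 255;0 0 0 0.123 255;0 0 0 0.123 255;0 0 0 0.123 255;0 0 0 0.123 255;0 0 0 0 255"
  squeeze: 20

```text
time_s: 1.18
tool_pos: [0.1907, 0.621, 0.1864]
tool_rot: [180.0, 0.1, 78.2]
force: [0.6, -0.5, 0.0]
grip_width: 0.0082
grasp_force: 0.0
```

Request:
arm_command:
  series: "-10 11 0 0 255;-20 23 0 0 255;-20 23 0 0 255;-20 23 0 0 255;-20 23 0 0 255;-20 23 0 0 255;-20 23 0 0 255;-20 23 0 0 255;-20 23 0 0 255;-20 23 0 0 255;-20 23 0 0 255;-20 23 0 0 255;-20 23 0 0 255;-20 23 0 0 255;-20 23 0 0 255;-20 23 0 0 255;-20 23 0 0 255;-20 23 0 0 255;-10 10 0 0 255;0 0 0 0 255"

```text
time_s: 2.85
tool_pos: [0.5236, 0.1795, 0.1871]
tool_rot: [179.9, 0.1, 78.1]
force: [-0.5, -0.6, 0.7]
grip_width: 0.0003
grasp_force: 0.0
```

```bash
cat >> h.py <<'E'
def wcast(o,uv,z):
    c=cams.calibration("wrist");K=c['K'];H=np.array(c['hand_eye'])
    d=np.array([uv[0]-K[0,2],uv[1]-K[1,2]])/K[0,0];r=np.hypot(*d)
    ray=np.array([*(d/r*np.sin(r)),np.cos(r)]);T=Rm(o['tool_rot'])
    d=T@H[:3,:3]@ray;p=o['tool_pos']+T@H[:3,3]
    return p+d*(z-p[2])/d[2]
E
python3 - <<'E'
from h import *;import cv2
o=telemetry.get_obs();print(o['tool_pos'],o['tool_rot'])
cv2.imwrite("pics/w1.png",cams.read_camera("wrist"))
E
```

```text
[0.52363129 0.17954971 0.18710097] [1.79928048e+02 1.00940184e-01 7.80888648e+01]
```

View pics/w1.png

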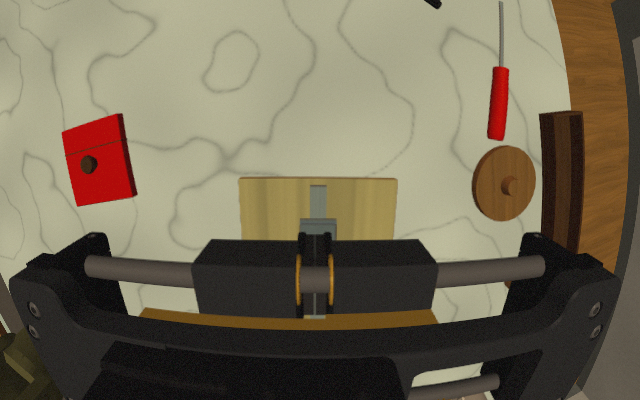

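The wrist view shows the bar end at (318,186). The lip's back edge is at row 219, columns 301–337, centred at 319.

```bash
python3 - <<'E'
from h import *
np.set_printoptions(precision=4,suppress=True)
o=dict(tool_pos=np.array([0.52363,0.17955,0.1871]),tool_rot=[179.928,.101,78.09])
for uv,z in [((318,186),.025),((301,219),.036),((337,219),.036),((319,219),.036)]:
    p=wcast(o,uv,z);print(p,(Rm(o['tool_rot']).T@(p-o['tool_pos']))*1000)
E
```

```text
[0.5265 0.1698 0.025 ] [ -8.6391   4.5811 162.1214]
[0.4988 0.137  0.036 ] [-46.4545 -15.6688 151.1626]
[0.5409 0.1281 0.036 ] [-46.4705  27.3052 151.2166]
[0.5198 0.1326 0.036 ] [-46.4377   5.797  151.1895]
```

Request:
arm_command:
  series: "0 3.5 10 0 255;0 0 20 0 255;0 0 25 0 255;0 0 25 0 255;0 0 25 0 255;0 0 20 0 255;0 0 15 0 255;0 0 10 0 255;0 0 7 0 255;0 0 0 0 255;0 0 0 0 255"

```text
time_s: 3.82
tool_pos: [0.5251, 0.1855, 0.0302]
tool_rot: [180.0, -0.0, 78.4]
force: [0.4, -0.0, 0.3]
grip_width: 0.0002
grasp_force: 0.0
```

Request:
arm_command:
  series: "-8 0 0 0 255;-8 0 0 0 255;-8 0 0 0 255;-5 0 0 0 255;-5 0 0 0 255;-5 0 0 0 255;-5 0 0 0 255;-5 0 0 0 255;-5 0 0 0 255;0 0 0 0 255"

```text
time_s: 4.65
tool_pos: [0.5141, 0.1308, 0.03]
tool_rot: [-180.0, 0.0, 78.3]
force: [-0.6, 0.5, 0.3]
grip_width: 0.0002
grasp_force: 0.0
```

Request:
arm_command:
  series: "-5 0 0 0 255;-5 0 0 0 255;-5 0 0 0 255;-5 0 0 0 255"

```text
time_s: 4.98
tool_pos: [0.5101, 0.112, 0.03]
tool_rot: [-180.0, 0.0, 78.4]
force: [-0.8, -0.3, -1.0]
grip_width: 0.0005
grasp_force: 0.0
```

```bash
python3 - <<'E'
from h import *;import cv2
o=telemetry.get_obs();print(o['tool_pos'],o['force'])
w=cams.read_camera("wrist")[170:350,200:440];s=cams.read_camera("scene")[150:240,330:450]
a=np.vstack([cv2.resize(w,(640,300)),cv2.convertScaleAbs(cv2.resize(s,(640,300),interpolation=2),alpha=1.3)])
cv2.imwrite("pics/c2.png",a)
E
```

```text
[0.51010738 0.11202915 0.03003223] [-0.77786078 -0.30913832 -1.00642209]
```

View pics/c2.png

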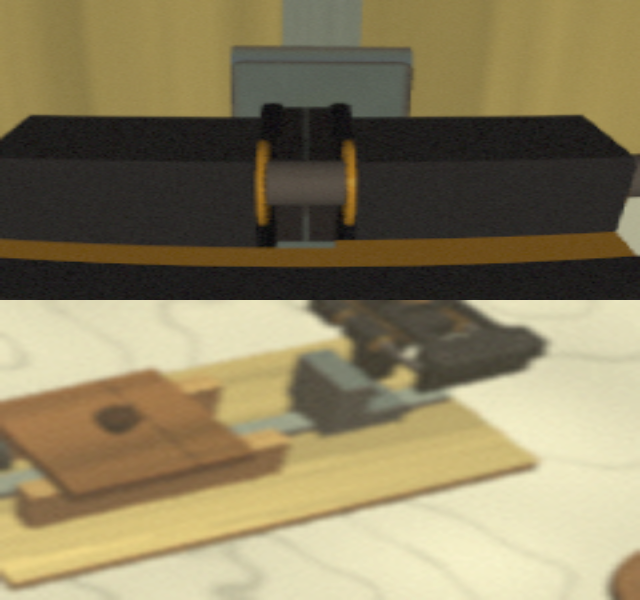

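The wrist crop shows the lip edge at about v=198, roughly 19 mm behind the nominal TCP, yet the force is near zero. Either the fingertips are above the collar or the jaw has moved. The fixed cameras should show which.

```bash
python3 - <<'E'
from h import *;import cv2
t=cams.read_camera("top");s=cams.read_camera("scene")
cv2.imwrite("pics/top2.png",t);cv2.imwrite("pics/scene2.png",s)
a=cv2.resize(t[130:205,200:310],(440,300),interpolation=2);b=cv2.resize(s[130:230,360:460],(600,600),interpolation=2)[:, :600]
c=cv2.resize(s[145:220,355:455],(400,300),interpolation=2)
d=cv2.resize(cv2.imread("pics/scene0.png")[145:220,355:455],(400,300),interpolation=2)
o=np.hstack([d,c]);a=cv2.convertScaleAbs(cv2.resize(np.hstack([cv2.imread("pics/top0.png")[135:210,200:300],t[135:210,200:300]]),(800,300),interpolation=2),alpha=1.9)
cv2.imwrite("pics/c3.png",np.vstack([cv2.convertScaleAbs(o,alpha=1.2),a]))
print(proj("top",[.5101,.112,.03]),proj("scene",[.5101,.112,.03]))
E
```

```text
[231.01037251 166.32929551] [397.07810466 179.83664795]
```

View pics/c3.png

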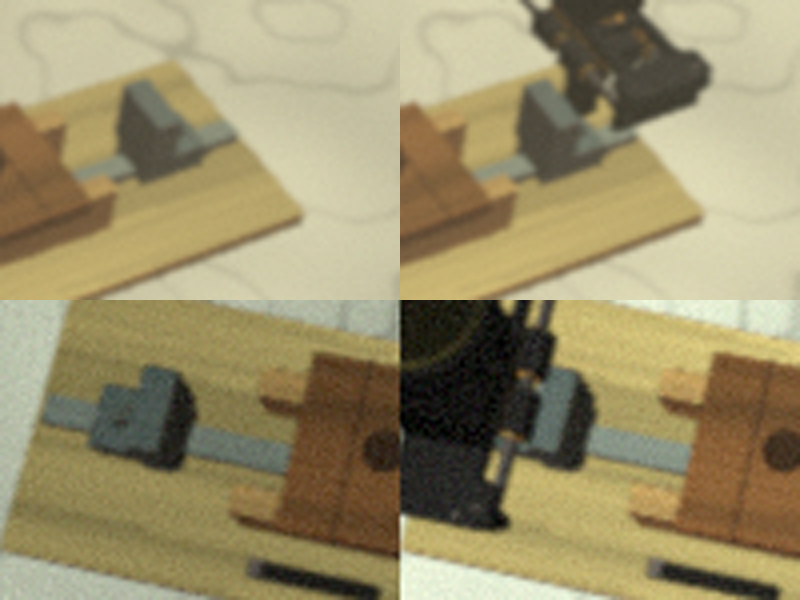

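The jaw hasn't moved, so the fingertips are passing over the collar and the real tip is higher than the reading. I'll back off behind the lip and probe the bar gently for the true tip height.

Request:
arm_command:
  series: "10 0 0 0 255;16 0 0 0 255;12 0 0 0 255;6 0 0 0 255;0 0 0 0 255;0 0 0 0 255"

```text
time_s: 5.68
tool_pos: [0.519, 0.1563, 0.0299]
tool_rot: [-180.0, 0.0, 78.5]
force: [0.2, 0.6, -0.5]
grip_width: 0.0004
grasp_force: 0.0
```

Request:
arm_command:
  series: "0 0 2 0 255;0 0 2 0 255;0 0 0 0 255"

```text
time_s: 5.93
tool_pos: [0.5187, 0.1548, 0.0255]
tool_rot: [-180.0, 0.0, 78.3]
force: [-0.2, -0.8, 0.4]
grip_width: 0.0005
grasp_force: 0.0
```

```bash
python3 - <<'E'
from h import *;import cv2
w=cams.read_camera("wrist");cv2.imwrite("pics/w4.png",w)
cv2.imwrite("pics/c4.png",cv2.resize(w[160:330,220:420],(706,600),interpolation=2))
E
```

```text
(no output)
```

View pics/c4.png

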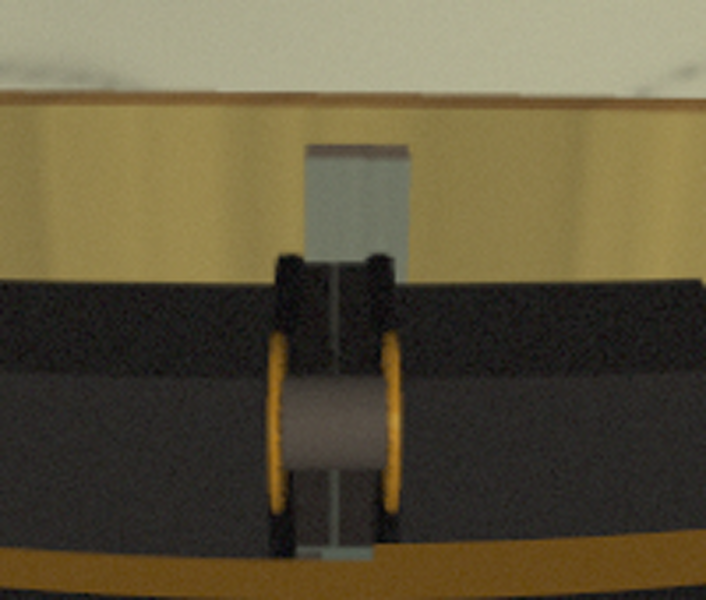

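The wrist crop shows the bar centred at crop column 357 and the fingers at 335, so the fingers are about 4 mm too far toward tool −y. There's no contact yet. I'll keep probing down slowly.

Request:
arm_command:
  series: "0 4 2 0 255;0 0 2 0 255;0 0 0 0 255"

```text
time_s: 6.23
tool_pos: [0.5231, 0.1545, 0.0217]
tool_rot: [-180.0, 0.0, 78.3]
force: [0.1, 0.2, 0.0]
grip_width: 0.0003
grasp_force: 0.0
```

Request:
arm_command:
  series: "0 0 2 0 255;0 0 2 0 255;0 0 0 0 255"

```text
time_s: 6.48
tool_pos: [0.5226, 0.1547, 0.0176]
tool_rot: [-180.0, 0.0, 78.4]
force: [-0.6, -0.3, 0.4]
grip_width: 0.0005
grasp_force: 0.0
```

Request:
arm_command:
  series: "0 0 2 0 255;0 0 1 0 255;0 0 0 0 255"

```text
time_s: 6.73
tool_pos: [0.5228, 0.1548, 0.0148]
tool_rot: [-180.0, 0.0, 78.4]
force: [-0.5, 0.5, 0.2]
grip_width: 0.0001
grasp_force: 0.0
```

Request:
arm_command:
  series: "0 0 2 0 255;0 0 1 0 255;0 0 0 0 255"

```text
time_s: 6.98
tool_pos: [0.5228, 0.1548, 0.0118]
tool_rot: [-180.0, 0.0, 78.4]
force: [0.7, 0.3, -0.8]
grip_width: 0.0004
grasp_force: 0.0
```

Request:
arm_command:
  series: "0 0 2 0 255;0 0 1 0 255;0 0 0 0 255"

```text
time_s: 7.23
tool_pos: [0.5228, 0.1548, 0.0088]
tool_rot: [-180.0, 0.0, 78.4]
force: [-0.3, -0.0, -0.3]
grip_width: 0.0001
grasp_force: 0.0
```

```bash
python3 - <<'E'
from h import *;import cv2
o=telemetry.get_obs();print(o['tool_pos'],o['force'],o['qpos'])
s=cams.read_camera("scene")
cv2.imwrite("pics/c5.png",cv2.convertScaleAbs(cv2.resize(s[130:210,370:450],(600,600),interpolation=2),alpha=1.3))
for z in (0.01,.025,.045,.08):print(z,(proj("scene",[o['tool_pos'][0],o['tool_pos'][1],z])-[370,130])*7.5)
E
```

```text
[0.52284317 0.15476906 0.00881041] [-0.34551244 -0.01897092 -0.31996481] [-44.93277035  16.15857734  29.15987532 110.20805807  -9.41557062
  55.97391627 -23.07182171]
0.01 [283.53831426 380.22626257]
0.025 [289.60899034 357.24787583]
0.045 [297.86290459 326.00561692]
0.08 [312.76404724 269.60263733]
```

View pics/c5.png

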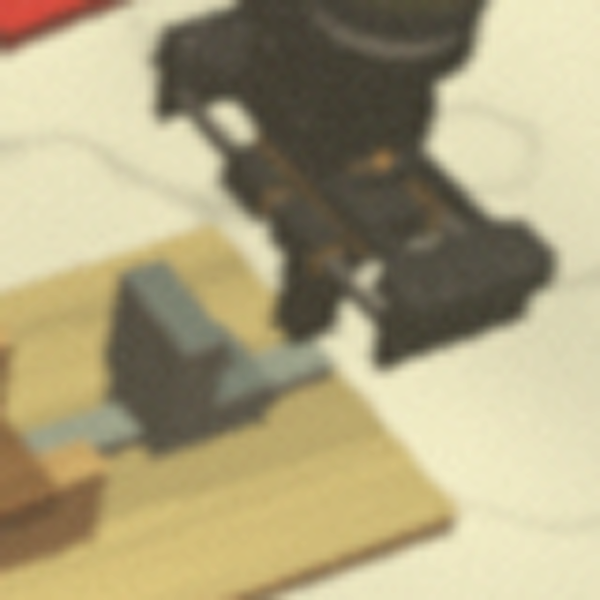

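The scene crop shows the fingertips at about (300,335), which is z ≈ 0.037 on the TCP column while the reading is 0.009. I'll check where the body sits as well.

```bash
python3 - <<'E'
from h import *
np.set_printoptions(precision=1,suppress=True)
o=telemetry.get_obs();T=Rm(o['tool_rot'])
f=lambda x,y,z:(proj("scene",o['tool_pos']+T@np.array([x,y,z])/1000)-[370,130])*7.5
for x in(-37.5,37.5):
  for z in(-40,-70): print("body",x,95,z,f(x,95,z))
for z in (0,-10,-20,-30):print(z,[f(x,y,z) for x in(-9.5,9.5) for y in(-15,15)])
print("bar end",(proj("scene",[.5245,.1685,.025])-[370,130])*7.5)
# lip level check: known jaw top corner etc
E
```

```text
body -37.5 95 -40 [352.4 492.8]
body -37.5 95 -70 [366.9 444.9]
body 37.5 95 -40 [497.9 437.9]
body 37.5 95 -70 [514.7 389.8]
0 [array([247.3, 366.5]), array([284.2, 410.4]), array([282.2, 354. ]), array([319.5, 397.6])]
-10 [array([251.1, 351.2]), array([288.3, 395.2]), array([286.2, 338.7]), array([323.8, 382.3])]
-20 [array([255. , 335.8]), array([292.4, 379.8]), array([290.3, 323.3]), array([328.1, 366.9])]
-30 [array([258.9, 320.2]), array([296.6, 364.2]), array([294.4, 307.6]), array([332.4, 351.3])]
bar end [313.8 346.4]
```

Both views agree that the fingers physically end about 35 mm short of the reported TCP, and the body is correspondingly higher. I'll continue the gentle probe onto the bar, which should make contact near a reading of −0.01.

Request:
arm_command:
  series: "0 0 3 0 255;0 0 2 0 255;0 0 2 0 255;0 0 0 0 255"

```text
time_s: 7.62
tool_pos: [0.5226, 0.1547, 0.0015]
tool_rot: [-180.0, 0.0, 78.4]
force: [-0.6, 0.3, 0.3]
grip_width: 0.0004
grasp_force: 0.0
```

Request:
arm_command:
  series: "0 0 2 0 255;0 0 1 0 255;0 0 0 0 255"

```text
time_s: 7.87
tool_pos: [0.5228, 0.1548, -0.0012]
tool_rot: [-180.0, 0.0, 78.4]
force: [0.5, -0.4, -1.1]
grip_width: 0.0007
grasp_force: 0.0
```

Request:
arm_command:
  series: "0 0 1 0 255;0 0 1 0 255;0 0 0 0 255"

```text
time_s: 8.12
tool_pos: [0.5229, 0.1548, -0.0031]
tool_rot: [-180.0, 0.0, 78.4]
force: [-0.3, 0.8, -0.2]
grip_width: 0.0006
grasp_force: 0.0
```

Request:
arm_command:
  series: "0 0 1 0 255;0 0 1 0 255;0 0 0 0 255"

```text
time_s: 8.37
tool_pos: [0.5229, 0.1548, -0.0051]
tool_rot: [-180.0, 0.0, 78.4]
force: [-0.2, -0.0, -1.0]
grip_width: 0.0007
grasp_force: 0.0
```

Request:
arm_command:
  series: "0 0 1 0 255;0 0 1 0 255;0 0 0 0 255"

```text
time_s: 8.62
tool_pos: [0.5229, 0.1548, -0.0072]
tool_rot: [-180.0, 0.0, 78.4]
force: [1.1, -0.6, 0.2]
grip_width: 0.0003
grasp_force: 0.0
```

Request:
arm_command:
  series: "0 0 1 0 255;0 0 1 0 255;0 0 0 0 255"

```text
time_s: 8.87
tool_pos: [0.5229, 0.1548, -0.0091]
tool_rot: [-180.0, 0.0, 78.4]
force: [-0.3, -0.1, -0.6]
grip_width: 0.0006
grasp_force: 0.0
```

Request:
arm_command:
  series: "0 0 1 0 255;0 0 1 0 255;0 0 0 0 255"

```text
time_s: 9.12
tool_pos: [0.5231, 0.1549, -0.01]
tool_rot: [-180.0, -0.0, 78.4]
force: [-2.4, -0.6, 7.9]
grip_width: 0.0005
grasp_force: 3.6
```

Request:
arm_command:
  series: "0 0 1 0 255;0 0 1 0 255;0 0 0 0 255"

```text
time_s: 9.37
tool_pos: [0.5231, 0.1549, -0.0101]
tool_rot: [-179.9, -0.1, 78.4]
force: [-7.9, -2.3, 22.6]
grip_width: 0.0005
grasp_force: 11.1
```

Contact came at a reading of −0.010, so the tip is 35 mm above the reported TCP. I'll set the true tip height to about 0.030 (reading −0.005) and push.

Request:
arm_command:
  series: "0 0 -4 0 255;0 0 -4 0 255;0 0 0 0 255;-5 0 0 0 255;-5 0 0 0 255;-5 0 0 0 255;-5 0 0 0 255;-5 0 0 0 255;-5 0 0 0 255"

```text
time_s: 10.12
tool_pos: [0.5165, 0.1254, -0.0052]
tool_rot: [-180.0, -0.0, 78.4]
force: [-0.5, 2.4, -1.4]
grip_width: 0.0005
grasp_force: 1.4
```

Request:
arm_command:
  series: "-5 0 0 0 255;-5 0 0 0 255;-5 0 0 0 255;-5 0 0 0 255;-5 0 0 0 255;-5 0 0 0 255;-5 0 0 0 255;-5 0 0 0 255;-5 0 0 0 255;-5 0 0 0 255"

```text
time_s: 10.95
tool_pos: [0.5067, 0.076, -0.0049]
tool_rot: [-180.0, -0.0, 78.4]
force: [-1.1, 3.5, -1.3]
grip_width: 0.0006
grasp_force: 1.4
```

Request:
arm_command:
  series: "-3 0 0 0 255;-3 0 0 0 255;-3 0 0 0 255;-3 0 0 0 255"

```text
time_s: 11.28
tool_pos: [0.5046, 0.0648, -0.0049]
tool_rot: [180.0, -0.0, 78.4]
force: [-1.4, 3.9, -1.1]
grip_width: 0.0003
grasp_force: 2.0
```

Request:
arm_command:
  series: "-2 0 0 0 255;-2 0 0 0 255;-2 0 0 0 255"

```text
time_s: 11.53
tool_pos: [0.5033, 0.0591, -0.0049]
tool_rot: [180.0, -0.0, 78.4]
force: [-2.4, 5.1, -1.6]
grip_width: 0.0006
grasp_force: 1.9
```

Request:
arm_command:
  series: "-1 0 0 0 255;-1 0 0 0 255;-1 0 0 0 255"

```text
time_s: 11.78
tool_pos: [0.5027, 0.056, -0.0049]
tool_rot: [180.0, -0.0, 78.4]
force: [-1.1, 3.4, -0.1]
grip_width: 0.0004
grasp_force: 1.9
```

Request:
arm_command:
  series: "-1 0 0 0 255;-1 0 0 0 255;-1 0 0 0 255"

```text
time_s: 12.03
tool_pos: [0.5024, 0.0547, -0.0049]
tool_rot: [180.0, -0.1, 78.4]
force: [-0.3, 9.0, -2.8]
grip_width: 0.0007
grasp_force: 4.4
```

Resistance is rising, so the lid and shoe have met.

Request:
arm_command:
  series: "-1 0 0 0 255;0 0 0 0 255"

```text
time_s: 12.2
tool_pos: [0.5023, 0.0546, -0.005]
tool_rot: [180.0, -0.2, 78.4]
force: [0.3, 9.7, -4.0]
grip_width: 0.0003
grasp_force: 4.5
```

Request:
arm_command:
  series: "-1 0 0 0 255;0 0 0 0 255"

```text
time_s: 12.37
tool_pos: [0.5023, 0.0545, -0.005]
tool_rot: [180.0, -0.2, 78.5]
force: [1.4, 11.4, -4.6]
grip_width: 0.0006
grasp_force: 5.3
```

Request:
arm_command:
  series: "-1 0 0 0 255;0 0 0 0 255"

```text
time_s: 12.53
tool_pos: [0.5023, 0.0544, -0.005]
tool_rot: [179.9, -0.3, 78.5]
force: [2.3, 11.7, -6.6]
grip_width: 0.0004
grasp_force: 6.2
```

Request:
arm_command:
  series: "-1 0 0 0 255;-1 0 0 0 255;0 0 0 0 255"

```text
time_s: 12.78
tool_pos: [0.5021, 0.0541, -0.0051]
tool_rot: [179.9, -0.4, 78.5]
force: [3.0, 16.0, -9.1]
grip_width: 0.0004
grasp_force: 7.9
```

```bash
python3 - <<'E'
from h import *;import cv2
print(telemetry.get_obs()['force'])
t=cams.read_camera("top");s=cams.read_camera("scene")
a=cv2.resize(t[130:205,250:375],(750,450),interpolation=2)
cv2.imwrite("pics/c6.png",np.vstack([cv2.convertScaleAbs(cv2.resize(t[140:205,265:375],(500,295),interpolation=2),alpha=1.9),cv2.convertScaleAbs(cv2.resize(s[165:224,300:400],(500,295),interpolation=2),alpha=1.3)]))
E
```

```text
[ 2.98341094 15.9708812  -9.10028577]
```

View pics/c6.png

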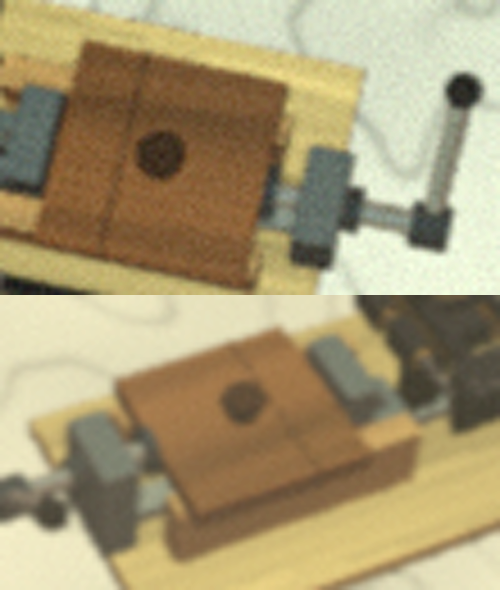

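The lid is square against the shoe and the jaw is against the lid (knob at (160,155), handle still raised). I'll back off, rise and move over the handle.

Request:
arm_command:
  series: "5 0 0 0 255;8 0 0 0 255;12 0 0 0 255;12 0 0 0 255;10 0 0 0 255;0 0 0 0 255;0 0 -10 0 255;0 0 -25 0 255;0 0 -30 0 255;0 0 -30 0 255;0 0 -30 0 255;0 0 -25 0 255;0 0 -10 0 255;0 0 0 0 255"

```text
time_s: 14.05
tool_pos: [0.5125, 0.0937, 0.1582]
tool_rot: [179.7, -0.2, 78.3]
force: [0.6, 0.5, -0.2]
grip_width: 0.0004
grasp_force: 0.0
```

Request:
arm_command:
  series: "-10 1 0 0 255;-22 2 0 0 255;-25 2.5 0 0 255;-25 2.5 0 0 255;-25 2.5 0 0 255;-25 2.5 0 0 255;-25 2.5 0 0 255;-25 2.5 0 0 255;-25 2.5 0 0 255;-25 2.5 0 0 255;-25 2.5 0 0 255;-25 2.5 0 0 255;-25 2.5 0 0 255;-15 2 0 0 255;-7 1 0 0 255;0 0 0 0 255;0 0 0 0 255"

```text
time_s: 15.47
tool_pos: [0.4761, -0.2343, 0.1538]
tool_rot: [-179.9, -0.0, 78.3]
force: [-0.8, 0.8, 0.2]
grip_width: 0.0001
grasp_force: 0.0
```

```bash
python3 - <<'E'
from h import *;import cv2
np.set_printoptions(precision=4,suppress=True)
o=telemetry.get_obs();print(o['tool_pos'],o['tool_rot'],o['force'])
t=cams.read_camera("top");w=cams.read_camera("wrist")
a=cv2.convertScaleAbs(cv2.resize(t[140:205,245:375],(600,300),interpolation=2),alpha=1.9)
cv2.imwrite("pics/c7.png",np.vstack([a,cv2.resize(w[120:320,120:520],(600,300))]))
p=np.array([.437,-.227,.07]);print((Rm(o['tool_rot']).T@(p+[.0392,-.0081,0]-o['tool_pos']))*1000)
E
```

```text
[ 0.4761 -0.2343  0.1538] [-179.8623   -0.0168   78.3358] [-0.8383  0.7613  0.2038]
[-0.7484  0.4836 83.8362]
```

View pics/c7.png

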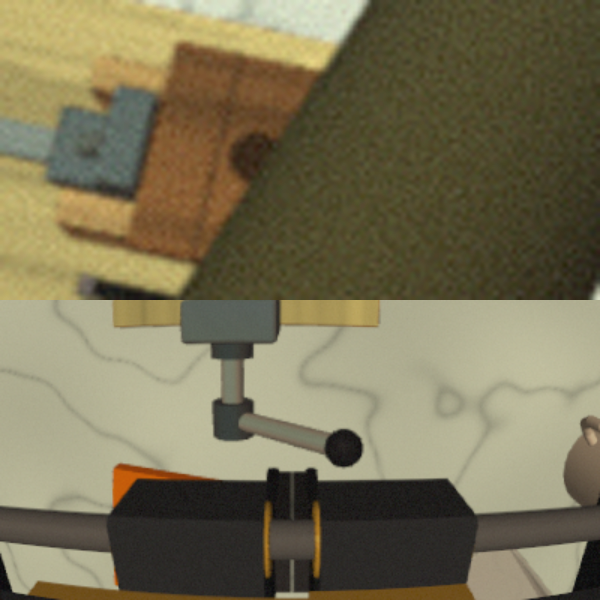

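The wrist crop shows the hub at pixel (275,200) and the ball at (349,218), with the finger centre line at about u=315.

```bash
python3 - <<'E'
from h import *
np.set_printoptions(precision=4,suppress=True)
o=dict(tool_pos=np.array([.4761,-.2343,.1538]),tool_rot=[-179.86,-.017,78.34])
for uv,z in [((275.3,200),.075),((349.3,218),.128)]:
    p=wcast(o,uv,z);print(p,(Rm(o['tool_rot']).T@(p-o['tool_pos']))*1000)
E
```

```text
[ 0.4398 -0.2298  0.075 ] [ -2.9027 -36.231   78.8879]
[ 0.502  -0.2421  0.128 ] [-2.4343 26.9613 25.7335]
```

Request:
arm_command:
  series: "-2.5 4 5 0 255;0 0 12 0 255;0 0 12 0 255;0 0 10 0 255;0 0 6 0 255;0 0 4 0 255;0 0 4 0 255;0 0 4 0 255;0 0 4 0 255;0 0 4 0 255;0 0 4 0 255;0 0 4 0 255"

```text
time_s: 16.57
tool_pos: [0.4808, -0.2383, 0.082]
tool_rot: [180.0, -0.0, 78.4]
force: [0.3, -0.0, 2.0]
grip_width: 0.0004
grasp_force: 0.9
```

Request:
arm_command:
  series: "0 0 4 0 255;0 0 4 0 255;0 0 4 0 255;0 0 4 0 255;0 0 4 0 255;0 0 4 0 255"

```text
time_s: 17.07
tool_pos: [0.4808, -0.2383, 0.0579]
tool_rot: [180.0, 0.0, 78.4]
force: [0.0, -0.1, 2.7]
grip_width: 0.0003
grasp_force: 1.2
```

Request:
arm_command:
  series: "0 0 3 0 255;0 0 3 0 255;0 0 3 0 255;0 0 3 0 255;0 0 3 0 255;0 0 3 0 255;0 0 3 0 255"

```text
time_s: 17.65
tool_pos: [0.4812, -0.2381, 0.0371]
tool_rot: [179.9, -0.0, 78.4]
force: [2.7, 0.3, 3.1]
grip_width: 0.0004
grasp_force: 1.8
```

Request:
arm_command:
  series: "0 0 2 0 255;0 0 2 0 255;0 0 2 0 255"

```text
time_s: 17.9
tool_pos: [0.4808, -0.238, 0.031]
tool_rot: [180.0, -0.0, 78.4]
force: [2.3, 0.0, 3.1]
grip_width: 0.0004
grasp_force: 2.0
```

Request:
arm_command:
  series: "0 0 2 0 255;0 0 2 0 255;0 0 0 0 255"

```text
time_s: 18.15
tool_pos: [0.4802, -0.2377, 0.0266]
tool_rot: [-180.0, -0.0, 78.4]
force: [2.7, 0.5, 2.8]
grip_width: 0.0006
grasp_force: 1.7
```

Request:
arm_command:
  series: "0 0 2 0 255;0 0 2 0 255;0 0 0 0 255"

```text
time_s: 18.4
tool_pos: [0.4795, -0.2374, 0.0224]
tool_rot: [-179.9, -0.0, 78.4]
force: [1.6, 2.0, 3.1]
grip_width: 0.0006
grasp_force: 1.6
```

Request:
arm_command:
  series: "0 0 2 0 255;0 0 2 0 255;0 0 0 0 255"

```text
time_s: 18.65
tool_pos: [0.4795, -0.2383, 0.0185]
tool_rot: [-179.9, 0.0, 78.4]
force: [0.0, 0.0, 3.6]
grip_width: 0.0003
grasp_force: 1.4
```

Request:
arm_command:
  series: "0 0 2 0 255;0 0 1 0 255;0 0 0 0 255"

```text
time_s: 18.9
tool_pos: [0.4801, -0.2386, 0.0158]
tool_rot: [-180.0, 0.0, 78.4]
force: [-0.5, -0.1, 3.4]
grip_width: 0.0006
grasp_force: 1.3
```

Request:
arm_command:
  series: "0 0 2 0 255;0 0 1 0 255;0 0 0 0 255"

```text
time_s: 19.15
tool_pos: [0.481, -0.2387, 0.0134]
tool_rot: [179.9, 0.0, 78.4]
force: [0.3, -0.8, 7.0]
grip_width: 0.0003
grasp_force: 2.5
```

Request:
arm_command:
  series: "0 0 2 0 255;0 0 1 0 255;0 0 0 0 255"

```text
time_s: 19.4
tool_pos: [0.482, -0.2389, 0.0112]
tool_rot: [179.8, 0.0, 78.4]
force: [1.5, 0.8, 11.4]
grip_width: 0.0008
grasp_force: 4.2
```

Request:
arm_command:
  series: "0 0 2 0 255;0 0 1 0 255;0 0 0 0 255"

```text
time_s: 19.65
tool_pos: [0.4828, -0.239, 0.0091]
tool_rot: [179.8, -0.0, 78.4]
force: [0.7, 1.1, 16.3]
grip_width: 0.0007
grasp_force: 6.1
```

Request:
arm_command:
  series: "0 0 2 0 255;0 0 2 0 255;0 0 0 0 255;0 0 0 0 255"

```text
time_s: 19.98
tool_pos: [0.4848, -0.2398, 0.0063]
tool_rot: [179.5, 0.0, 78.4]
force: [2.3, -0.5, 17.9]
grip_width: 0.0005
grasp_force: 7.7
```

```bash
python3 - <<'E'
from h import *;import cv2
o=telemetry.get_obs();print(o['tool_pos'],o['force'])
w=cams.read_camera("wrist");s=cams.read_camera("scene")
cv2.imwrite("pics/c8.png",np.vstack([cv2.convertScaleAbs(cv2.resize(s[165:224,280:400],(600,295),interpolation=2),alpha=1.3),cv2.resize(w[120:320,120:520],(600,300))]))
E
```

```text
[ 0.48480204 -0.23976025  0.00628367] [ 2.29407403 -0.51940541 17.92987738]
```

View pics/c8.png

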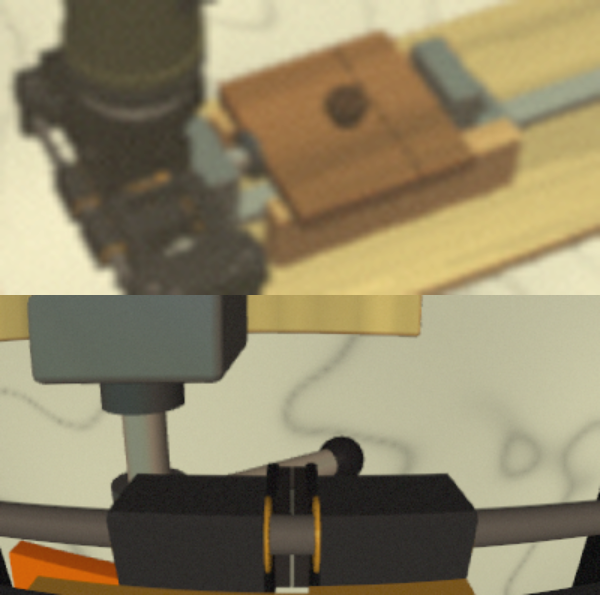

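The handle is now pointing down (ball at wrist crop (342,457)) and the force has risen against the stop. I'll lift off and verify.

Request:
arm_command:
  series: "0 0 -5 0 255;0 0 -10 0 255;0 0 -20 0 255;0 0 -30 0 255;0 0 -30 0 255;0 0 -30 0 255;0 0 -20 0 255;0 0 -10 0 255;0 0 0 0 255;0 0 0 0 255"

```text
time_s: 20.92
tool_pos: [0.4797, -0.2377, 0.157]
tool_rot: [-179.9, -0.0, 78.4]
force: [-0.1, 1.2, -0.3]
grip_width: 0.0003
grasp_force: 0.0
```

```bash
python3 - <<'E'
from h import *;import cv2
np.set_printoptions(precision=4,suppress=True)
o=telemetry.get_obs();print(o['time_s'],o['tool_pos'],o['force'])
w=cams.read_camera("wrist");cv2.imwrite("pics/w9.png",w)
g=w.max(axis=2)[150:232,290:420];m=(g<45).astype(np.uint8)
n,l,st,c=cv2.connectedComponentsWithStats(m)
for i in range(1,n):
    if st[i,4]>30:
        uv=c[i]+[290,150]
        p=wcast(o,uv,.02);q=(Rm(o['tool_rot']).T@(p-o['tool_pos']))*1000
        # ball height from its angular size (radius 10 mm)
        print(st[i],uv,p,"radial from hub",np.dot(p[:2]-[.4385,-.2285],[.979,-.203]))
E
```

```text
20.9167 [ 0.4797 -0.2377  0.157 ] [-0.0926  1.1761 -0.2711]
[ 43  24  14  16 135] [340.0889 181.0963] [ 0.5082 -0.2407  0.02  ] radial from hub 0.07073615191192581
```

```bash
python3 -c "
from cell import env
print(env.sign_off())"
```

```text
the job is handed in; nothing more can be done
None
```

I pushed the jaw up with about 16 N until the lid met the shoe, pressed the handle down until it resisted with 18 N (its stop, by position), then lifted the arm clear and handed the job in. The jaw's tilt was not measured directly and no verdict came back.

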